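# Load a counting cell under the stage clip

## Task

Load the counting cell on the microscope stage: press the tail of the spring clip down with one fingertip and keep it down while the other fingertip pushes the cell beneath the raised nose, until the cell's long edge is home and square against both stop pins. Then let the clip come up by itself so that its nose holds the cell, and draw the hand clear. Only push and press: the cell stays flat on the stage and is never picked up, and the jar, the dropper bottle and the slide box are left alone.

Things in the scene. Friction and masses are not known exactly. Their poses are not given: they have to be found in the camera images.
- stage: Microscope stand, fixed: white base 190 (x) x 200 (y) x 44 high, on it a flat black stage plate, top 50 above the table, x -85 to +43, y -65 to +65 mm (behind +43 the base lies 6 mm lower). Origin: centre of the underside; z up; +x is the way the cell is pushed in (roughly away from the robot). Cell centre when home: x 0, over the light window; up to 12 mm off in y is fine.
- cell: Counting cell: thick pale glass slide, 32 (x) x 76 (y) x 6 mm, about 35 g, loose on the stage plate before the clip's nose, long side across the push. Origin: centre of its underside; z up. At the start its centre is at stage x -18 to -40, y within 5 mm, turned by up to about 12 degrees.
- pin_left (a point): Foot, on the plate, of the left one of two steel stop pins, 5 mm thick and 5 mm tall, at stage x +18.5, y +24 mm: the cell's far long edge stops against both, at stage x +16.
- pin_right (a point): Foot of the right stop pin, the same, at stage x +18.5, y -24 mm.
- column (a point): Foot of the stand's 20 mm steel column, at stage x +72, y +78 mm, 50 above the table (collar 38 mm wide); it rises to 200 mm above the table and carries the camera head, swung away backwards (+x +y).
- clip (a joint): Bright steel spring clip along stage y = 0, a rocker 12 mm wide at the nose, 18 at the tail. 0 = shut, nose on the plate, blocking the cell; 0.36 rad = tail fully down at its stop: nose 10 mm up, tail level, its upper face 2 mm above the plate's top, stage x +44 to +89. 0.21 = nose on a cell. Springs back by itself; about 0.1 N m holds it down.
- clip_pivot (a point): The clip's pivot, stage x +36, y 0, 4 mm above the plate, in a dark bracket (stage x +31 to +41, y -11 to +11, up to 9 mm above the plate).
- clip_tail (a point): Middle of the upper face of the clip's tail, 40 mm from the pivot. Shut, the tail slopes up away from the nose at 0.36 rad and this point is 66 mm above the table; fully down it is at stage x +76, 52 mm above the table. About 4 N holds the tail down 25 mm from the pivot, less farther out.
- clip_nose (a point): Underside of the clip's nose, where it bears. Shut: stage x +8, 50 mm above the table; the upturned front edge of the nose reaches to about stage x +4.
- stirrer: Blue magnetic stirrer, fixed, 150 x 150 x 60 mm, left of the stage; origin at the centre of its underside.
- jar: Glass culture jar with a beige lid, 80 mm across, 127 mm high, standing on the stirrer; origin at the centre of its underside. Leave alone.
- bottle: Amber dropper bottle, 33 mm across, 97 mm high, on the table right of the stage; origin at the centre of its underside. Leave alone.
- slide_box: Flat slide box, grey with a white lid, 87 (x) x 34 (y) x 30 mm, on the table right of the stage; origin at the centre of its underside. Leave alone.

How it is judged:
By the outcome, as a careful person would: the job done as asked, in the order asked, and still so for the second after the job is handed in, with the robot touching nothing.
It also fails if it takes over 61 s, if anything falls off the work surface, if the arm or the gripper's body presses on something with over 40 N, if the wrist force passes 120 N, or if a joint passes its speed limit or range.

## Robot

A 7-joint arm with a two-finger parallel gripper is mounted at the origin on the work surface. World frame = base frame: x ahead of the robot, y to its left, z up, the work surface at z = 0. Lengths are in m, angles in rad, forces in N, time in s.
With the tool pointing down it reaches from about 0.425 to 0.825 m from the base axis. Payload 3.6 kg.
Tool frame: the origin (TCP) lies where the fingers leave the gripper's body, on its centre line; the fingertips stand 73 mm ahead of it and the grasp point (between the pads) lies 54 mm ahead of it; x points along the fingers, y is the direction in which the jaws open and shut, and the axes are right-handed (so a half turn about x gives the same grasp; the last joint's range is limited). The gripper opens to 85 mm and grips with 20 to 120 N. Pads are 22 mm wide; open, the fingers measure 114 mm over their backs; the gripper's body (76 mm by 85 mm) begins 54 mm behind the grasp point. The pads swing forward as they close: fully open they stand 13 mm farther back than shut.
Start: joints at [-1.133, 0.615, -0.013, 1.423, 0.008, 1.103, -0.04], TCP at [0.291, 0.581, 0.304] pointing down, gripper open.
Joint ranges: [-3.12, 3.12], [-0.3, 2.06], [-1.34, 1.32], [0.26, 2.42], [-1.36, 4.5], [0.01, 1.98], [-2.84, 2.84]. Speed limits (rad/s): [2.79, 2.79, 3.14, 3.14, 3.14, 3.14, 3.14].

## Interface

Orientations are given as a unit quaternion [x, y, z, w].
In Python, from station import arm, snapshot, camera_info, ticket gives the robot as it stands. Calls block until the motion is done:
- arm.movep(position, orientation): joint-space move of the TCP to a pose.
- arm.line_to(position, velocity=0.15, ori=None): straight line of the TCP; ori=None keeps the orientation; velocity is the mean speed in m/s.
- arm.move_j(angles): joint-space move.
- arm.move_gripper(opening, effort=None): opening from 0.0 (shut) to 1.0 (fully open); effort is the grip in N (None keeps the last); returns when the fingers have stopped.
- arm.pause(seconds).
- arm.ik(position, orientation): joint angles nearest the present ones, or None.
- snapshot(name): name is "side" or "top"; returns the picture (480x640x3 uint8, blue, green, red); there is no depth.
- camera_info(name): a dict with "fx", "fy", "cx", "cy" (pixels), "R" (3x3) and "t" (3): a world point X has camera coordinates R X + t. Camera axes: x right, y down, z forward; pixel columns grow to the right and rows downward; lengths in m; the calibration is good to about 2 mm. A picture is of the moment at which its call begins. camera_info takes no time and is no camera call.
A pose or a line that the arm cannot do raises arm.MotionError and nothing moves.
- ticket.finish_job(): hands the job in, once; it reports no verdict.
Readings, each from a call of its own:
- arm.read_time(): time.
- arm.read_joint_positions(): joint angles.
- arm.read_dq(): joint speeds.
- arm.read_effort(): joint torques, N m.
- arm.read_tool_pos(): TCP position.
- arm.read_eef_rot(): TCP orientation.
- arm.read_ft_force(): force on the tool from outside, world axes, zero at the start.
- arm.read_wrist_torque(): the same for the moment, N m.
- arm.read_opening(): opening from 0.0 (shut) to 1.0 (fully open).
Only numpy, scipy, OpenCV 4.12 (cv2) and the standard library are available. Lean on these libraries where they do the work, as an engineer would, in place of code of your own. Each camera call takes 0.05 s, during which the arm holds its last target.

## Working session

There is one attempt and no reset: what is moved stays moved. The work goes in short steps, each a Python script; the robot and the scene stay as the last script left them, time stands still between calls to the robot, and variables do not carry over. Pictures are saved under pics/ and viewed, and the job is handed in when it is done.

```bash
ls; mkdir -p pics; python3 - <<'E'
from station import arm, snapshot, camera_info
import cv2
for n in ("side","top"):
    cv2.imwrite(f"pics/{n}0.png",snapshot(n)); print(n,camera_info(n))
print(arm.read_time(),arm.read_tool_pos(),arm.read_eef_rot(),arm.read_opening(),arm.read_ft_force())
E
```

```text
pics
side {'fx': 445.44383492794174, 'fy': 445.44383492794174, 'cx': 323.6139707617324, 'cy': 231.20153915573044, 'R': array([[ 0.9876024 , -0.1565397 , -0.01169673],
       [-0.11384588, -0.6629595 , -0.73994853],
       [ 0.10807686,  0.73210657, -0.67256179]]), 't': array([-0.58679504,  0.13435968,  0.90687863])}
top {'fx': 610.9472829364904, 'fy': 610.9472829364904, 'cx': 326.1455808323164, 'cy': 242.59266207874342, 'R': array([[-2.64874857e-03, -9.99996492e-01,  5.59097480e-06],
       [-9.85343444e-01,  2.60898258e-03, -1.70562276e-01],
       [ 1.70561663e-01, -4.57285615e-04, -9.85346898e-01]]), 't': array([0.03528791, 0.57992462, 1.48463617])}
0.1 [0.29052485 0.58088248 0.30285277] [ 0.16167765  0.68836456 -0.16328023  0.68800737] 0.9988138342664262 [ 0.59817466 -0.21179168  0.28744416]
```

View pics/side0.png

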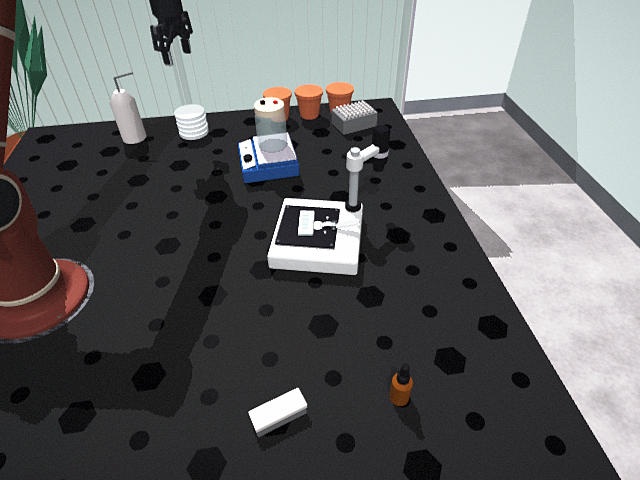

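View pics/top0.png

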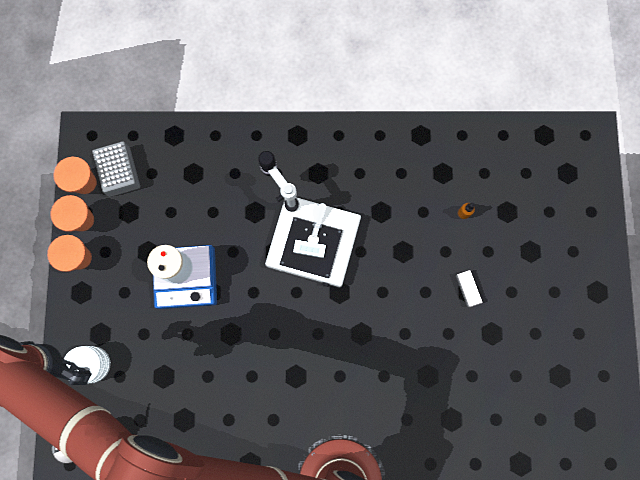

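The side view shows the stage around (318,235), with the jar on the stirrer at (268,140), the bottle at (401,388) and the slide box at (278,411). In the top view the stage is at (314,241), with the cell at about (309,248) and the clip running to (322,208). I'll enlarge both views.

```bash
python3 - <<'E'
import cv2
t=cv2.imread("pics/top0.png"); s=cv2.imread("pics/side0.png")
a=cv2.resize(t[180:300,245:385],None,fx=5,fy=5,interpolation=cv2.INTER_CUBIC); cv2.imwrite("pics/topc.png",a)
a=cv2.resize(s[180:285,255:375],None,fx=5.6,fy=5.6,interpolation=cv2.INTER_CUBIC); cv2.imwrite("pics/sidec.png",a)
E
```

```text
(no output)
```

View pics/topc.png

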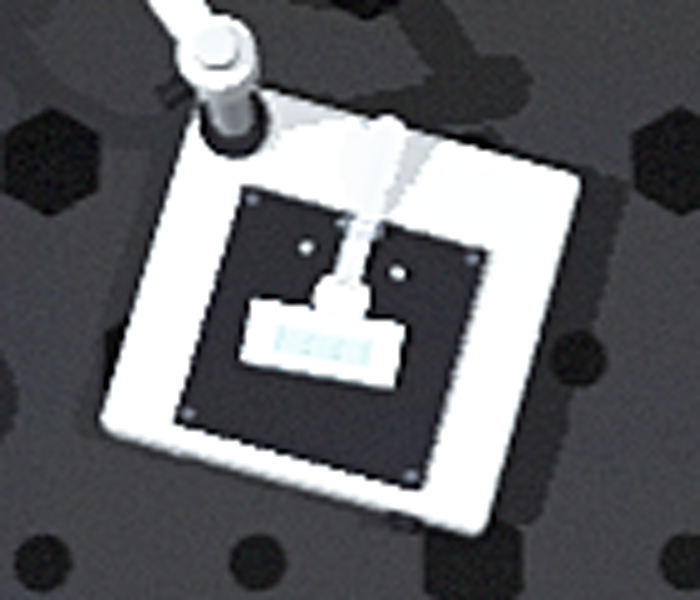

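View pics/sidec.png

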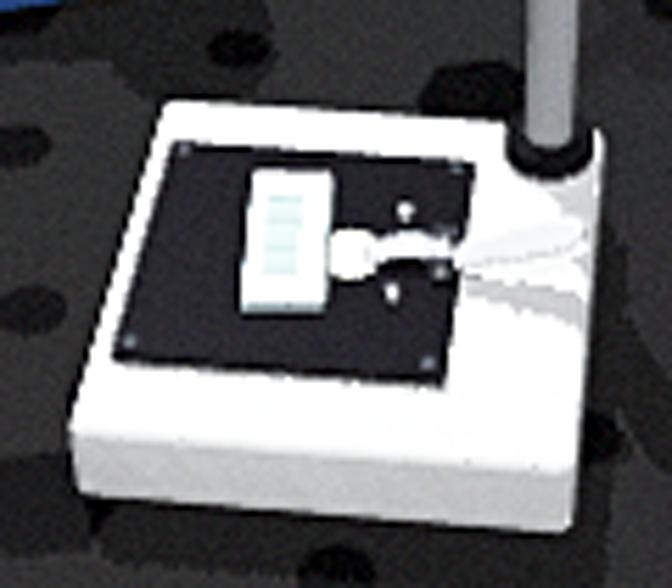

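```bash
cat > h.py <<'E'
import cv2, numpy as np
from station import arm, snapshot, camera_info
def cast(n,uv,z):
    c=camera_info(n); uv=np.atleast_2d(np.float64(uv))
    d=np.c_[(uv[:,0]-c['cx'])/c['fx'],(uv[:,1]-c['cy'])/c['fy'],np.ones(len(uv))]@c['R']
    o=-c['R'].T@c['t']
    return (o+d*((z-o[2])/d[:,2])[:,None])
def proj(n,X):
    c=camera_info(n); p=np.atleast_2d(X)@c['R'].T+c['t']
    return np.c_[c['fx']*p[:,0]/p[:,2]+c['cx'],c['fy']*p[:,1]/p[:,2]+c['cy']]
def rigid(src,dst):
    src=np.array(src)[:,:2];dst=np.array(dst)[:,:2]
    a,b=src.mean(0),dst.mean(0); H=(src-a).T@(dst-b)
    th=np.arctan2(H[0,1]-H[1,0],H[0,0]+H[1,1])
    R=np.array([[np.cos(th),-np.sin(th)],[np.sin(th),np.cos(th)]])
    t=b-R@a; return th,t,(src@R.T+t-dst)
def quad(mask):
    """largest contour's hull -> 4 line-fitted corners (full pixel)"""
    cs,_=cv2.findContours(mask,cv2.RETR_EXTERNAL,cv2.CHAIN_APPROX_NONE)
    k=max(cs,key=cv2.contourArea); hull=cv2.convexHull(k)
    e=0.02
    per=cv2.arcLength(hull,True)
    for e in np.arange(.01,.15,.005):
        q=cv2.approxPolyDP(hull,e*per,True)
        if len(q)==4: break
    q=q[:,0].astype(float); P=k[:,0].astype(float); L=[]
    for i in range(4):
        a,b=q[i],q[(i+1)%4]; u=(b-a)/np.linalg.norm(b-a); n=np.array([-u[1],u[0]])
        s=(P-a)@u; d=(P-a)@n; l=np.linalg.norm(b-a)
        sel=P[(abs(d)<0.06*l+1)&(s>.1*l)&(s<.9*l)]
        L.append(cv2.fitLine(sel.astype(np.float32),cv2.DIST_HUBER,0,.01,.01).ravel())
    C=[]
    for i in range(4):
        (ux,uy,x,y),(vx,vy,X,Y)=L[i-1],L[i]
        t=np.linalg.solve([[ux,-vx],[uy,-vy]],[X-x,Y-y]); C.append([x+t[0]*ux,y+t[0]*uy])
    return np.array(C),k
E
python3 - <<'E'
from h import *
F=8
for n,(r0,r1,c0,c1) in (("top",(180,300,245,385)),("side",(180,285,255,375))):
    im=cv2.imread(f"pics/{n}0.png")[r0:r1,c0:c1]
    g=cv2.cvtColor(cv2.resize(im,None,fx=F,fy=F,interpolation=cv2.INTER_LINEAR),cv2.COLOR_BGR2GRAY)
    m=(g<140).astype(np.uint8)*255
    # component containing a dark plate point: below/left of cell
    seed={"top":(310,268),"side":(292,230)}[n]
    _,lab=cv2.connectedComponents(m)
    m=((lab==lab[(seed[1]-r0)*F,(seed[0]-c0)*F])*255).astype(np.uint8)
    C,k=quad(m); C=(C+.5)/F-.5+[c0,r0]
    W=cast(n,C,.05); print(n,C.round(1).tolist()); print(W.round(4)[:,:2].tolist(),[np.linalg.norm(W[i]-W[i-1]).round(4) for i in range(4)])
    # assign: order corners to stage corners: try 4 cyc shifts, both directions
    ref=np.array([[-.085,-.065],[.043,-.065],[.043,.065],[-.085,.065]])
    best=[]
    for q in (ref,ref[::-1]):
        for s in range(4):
            th,t,res=rigid(np.roll(q,s,0),W); 
            if abs(th)<.8: best.append((np.abs(res).max(),th,t,res))
    b=min(best,key=lambda v:v[0]); print("th",b[1],"t",b[2],"res",b[0])
    hsv=cv2.cvtColor(im,cv2.COLOR_BGR2HSV)
    # cell: bright comp within plate
    for w in (150,):
        mm=(g>200).astype(np.uint8)
        N,lab,st,ce=cv2.connectedComponentsWithStats(mm)
        print([(st[i][4]/F/F,((ce[i]+.5)/F-.5+[c0,r0]).round(1).tolist()) for i in range(1,N)])
E
```

```text
top [[293.3, 216.4], [342.3, 229.8], [328.7, 278.1], [279.1, 264.2]]
[[0.6474, 0.1168], [0.6126, -0.0071], [0.4904, 0.0278], [0.5255, 0.1513]] [np.float64(0.1267), np.float64(0.1287), np.float64(0.127), np.float64(0.1284)]
th -0.2761341449966636 t [0.58917615 0.06645126] res 0.0008883750990124062
[(np.float64(222.59375), [285.9, 188.2]), (np.float64(3431.90625), [315.2, 237.9]), (np.float64(1.203125), [305.7, 229.0]), (np.float64(1.96875), [324.2, 234.1])]
side [[285.2, 204.9], [339.5, 208.3], [333.8, 248.7], [273.8, 244.2]]
[[0.5277, 0.1487], [0.65, 0.1149], [0.614, -0.0138], [0.4915, 0.0209]] [np.float64(0.1328), np.float64(0.1269), np.float64(0.1337), np.float64(0.1274)]
th -0.27344239569623296 t [0.59102724 0.06199652] res 0.001956541290892261
[(np.float64(3093.0), [321.6, 235.2]), (np.float64(2.03125), [326.8, 217.1]), (np.float64(2.40625), [324.5, 231.6]), (np.float64(0.28125), [270.0, 258.9]), (np.float64(1.0625), [291.1, 261.6]), (np.float64(1.125), [288.6, 261.6]), (np.float64(0.796875), [299.1, 262.1]), (np.float64(0.0625), [294.9, 261.9]), (np.float64(0.234375), [289.1, 26
[... 274 characters left out ...]
0]), (np.float64(0.046875), [314.0, 264.0]), (np.float64(0.578125), [325.9, 264.5]), (np.float64(0.875), [314.9, 264.9]), (np.float64(0.09375), [312.0, 264.8]), (np.float64(0.46875), [270.1, 265.9]), (np.float64(0.3125), [310.0, 266.0]), (np.float64(0.125), [355.9, 266.1]), (np.float64(0.328125), [316.0, 267.0]), (np.float64(0.5), [303.0, 268.9]), (np.float64(0.015625), [299.9, 268.9]), (np.float64(0.265625), [304.8, 269.0]), (np.float64(1.1875), [317.6, 269.9]), (np.float64(0.40625), [314.7, 269.9]), (np.float64(0.046875), [328.1, 270.9]), (np.float64(0.125), [331.0, 271.0]), (np.float64(0.265625), [333.6, 271.0]), (np.float64(2.328125), [354.8, 272.6]), (np.float64(0.375), [340.3, 271.9])]
```

```bash
python3 - <<'E'
from h import *
F=8
for n,(r0,r1,c0,c1),pins,th in (("top",(180,300,245,385),[(305.7,229.0),(324.2,234.1)],-.2761),("side",(180,285,255,375),[(326.8,217.1),(324.5,231.6)],-.2734)):
    P=cast(n,pins,.055)[:,:2]; d=P[1]-P[0]
    th_=np.arctan2(d[0],-d[1]); 
    R=np.array([[np.cos(-.275),-np.sin(-.275)],[np.sin(-.275),np.cos(-.275)]])
    print(n,"pins",P.round(4).tolist(),np.linalg.norm(d),"th",th_,"origin",P.mean(0)-R@[.0185,0])
    im=cv2.imread(f"pics/{n}0.png")[r0:r1,c0:c1]
    g=cv2.cvtColor(cv2.resize(im,None,fx=F,fy=F,interpolation=cv2.INTER_LINEAR),cv2.COLOR_BGR2GRAY)
    m=(g>140).astype(np.uint8)*255
    m=cv2.morphologyEx(m,cv2.MORPH_OPEN,cv2.getStructuringElement(cv2.MORPH_ELLIPSE,(65,65)))
    N,lab,st,ce=cv2.connectedComponentsWithStats(m)
    i=lab[int((248-r0)*F),int((309-c0)*F)] if n=="top" else lab[int((222-r0)*F),int((306-c0)*F)]
    print("area",st[i][4]/64)
    C,k=quad(((lab==i)*255).astype(np.uint8)); C=(C+.5)/F-.5+[c0,r0]
    W=cast(n,C,.056)[:,:2]
    print("cell px",C.round(1).tolist(),"\n world",W.round(4).tolist(),"sides",[np.linalg.norm(W[i]-W[i-1]).round(4) for i in range(4)])
    for nm,o in (("pins",P.mean(0)-R@[.0185,0]),("top",np.array([.5892,.06645]))):
        print(nm,"cell in stage",((W-o)@R*1e3).round(1).tolist(), "ctr",((W.mean(0)-o)@R*1e3).round(1))
E
```

```text
top pins [[0.6139, 0.085], [0.6008, 0.0386]] 0.04828481227148277 th -0.27603419170277066 origin [0.58953277 0.06683072]
area 470.328125
cell px [[324.9, 247.3], [322.1, 257.1], [294.2, 252.1], [312.4, 232.1]] 
 world [[0.5671, 0.0368], [0.5423, 0.0439], [0.5551, 0.1136], [0.6057, 0.0683]] sides [np.float64(0.0498), np.float64(0.0258), np.float64(0.0709), np.float64(0.0679)]
pins cell in stage [[-13.5, -35.0], [-39.3, -34.9], [-45.8, 35.7], [15.1, 5.8]] ctr [-20.9  -7.1]
top cell in stage [[-13.3, -34.6], [-39.0, -34.4], [-45.6, 36.1], [15.4, 6.2]] ctr [-20.6  -6.7]
side pins [[0.6152, 0.0833], [0.6025, 0.0365]] 0.048434887398678544 th -0.26519605473213625 origin [0.59107939 0.06490629]
area 424.828125
cell px [[300.6, 210.8], [322.6, 222.9], [309.6, 234.9], [296.8, 233.4]] 
 world [[0.5599, 0.1141], [0.6028, 0.0642], [0.5693, 0.0305], [0.5428, 0.0399]] sides [np.float64(0.0761), np.float64(0.0658), np.float64(0.0475), np.float64(0.0281)]
pins cell in stage [[-43.4, 38.9], [11.5, 2.5], [-11.6, -39.0], [-39.7, -37.2]] ctr [-20.8  -8.7]
top cell in stage [[-41.1, 37.9], [13.7, 1.5], [-9.4, -40.0], [-37.4, -38.1]] ctr [-18.6  -9.7]
```

```bash
cat >> h.py <<'E'
from scipy.spatial.transform import Rotation as Ro
TH=-.2755; O=np.array([.5903,.0658])
c_,s_=np.cos(TH),np.sin(TH)
def W(sx,sy,z): return [O[0]+c_*sx-s_*sy, O[1]+s_*sx+c_*sy, z]
def S(p): p=np.array(p)[:2]-O; return np.array([c_*p[0]+s_*p[1],-s_*p[0]+c_*p[1]])*1e3
def quat(sign):
    x=np.array([0,0,-1.]); y=sign*np.array([c_,s_,0]); return Ro.from_matrix(np.c_[x,y,np.cross(x,y)]).as_quat()
Q=quat(1)
def FT():
    f=arm.read_ft_force(); return np.array([c_*f[0]+s_*f[1],-s_*f[0]+c_*f[1],f[2]]).round(1)
E
python3 - <<'E'
from h import *
print(Ro.from_quat(arm.read_eef_rot()).as_matrix().round(2).tolist())
for s in (1,-1):
    for p in ((-.105,0,.3),(-.105,0,.12),(-.09,0,.11),(.0,0,.3),(.01,0,.12),(.03,0,.11)):
        j=arm.ik(W(*p),quat(s)); print(s,p,None if j is None else np.round(j,2))
E
```

```text
[[-0.0, 0.45, 0.89], [-0.0, 0.89, -0.45], [-1.0, -0.0, 0.0]]
1 (-0.105, 0, 0.3) [-0.53  0.41  0.42  1.87 -0.21  0.91 -0.29]
1 (-0.105, 0, 0.12) [-0.4   0.68  0.25  2.04 -0.35  0.46 -0.16]
1 (-0.09, 0, 0.11) [-0.38  0.71  0.25  2.01 -0.36  0.47 -0.14]
1 (0.0, 0, 0.3) [-0.41  0.56  0.43  1.61 -0.26  1.03 -0.18]
1 (0.01, 0, 0.12) [-0.33  0.79  0.31  1.74 -0.36  0.67 -0.09]
1 (0.03, 0, 0.11) [-0.31  0.82  0.32  1.69 -0.37  0.68 -0.08]
-1 (-0.105, 0, 0.3) [ 0.04  0.41 -0.38  1.85  0.19  0.92  2.43]
-1 (-0.105, 0, 0.12) [ 0.02  0.69 -0.39  2.03  0.51  0.51  2.13]
-1 (-0.09, 0, 0.11) [ 0.03  0.72 -0.38  2.    0.52  0.52  2.14]
-1 (0.0, 0, 0.3) [ 0.09  0.56 -0.39  1.59  0.24  1.04  2.5 ]
-1 (0.01, 0, 0.12) [ 0.11  0.8  -0.43  1.73  0.47  0.71  2.31]
-1 (0.03, 0, 0.11) [ 0.12  0.84 -0.43  1.68  0.48  0.73  2.32]
```

```bash
python3 - <<'E'
from h import *
print("jar lid",cast("top",[(165,262)],.187))
p=arm.read_tool_pos(); arm.line_to([p[0],p[1],.40],velocity=.25)
arm.movep(W(-.105,0,.33),Q)
arm.line_to(W(-.105,0,.16),velocity=.2)
arm.pause(.3)
print(arm.read_time(),S(arm.read_tool_pos()),arm.read_tool_pos(),FT())
for n in ("side","top"):
    im=snapshot(n); cv2.imwrite(f"pics/{n}1.png",im)
s=cv2.imread("pics/side1.png"); cv2.imwrite("pics/side1c.png",cv2.resize(s[150:290,205:385],None,fx=4.2,fy=4.2,interpolation=cv2.INTER_CUBIC))
s=cv2.imread("pics/top1.png"); cv2.imwrite("pics/top1c.png",cv2.resize(s[180:320,235:395],None,fx=4.2,fy=4.2,interpolation=cv2.INTER_CUBIC))
E
```

```text
jar lid [[0.51250576 0.39993297 0.187     ]]
3.85 [-104.74550875    0.18301366] [0.4895543  0.09446984 0.16069317] [-0.3  0.5  0.2]
```

View pics/side1c.png

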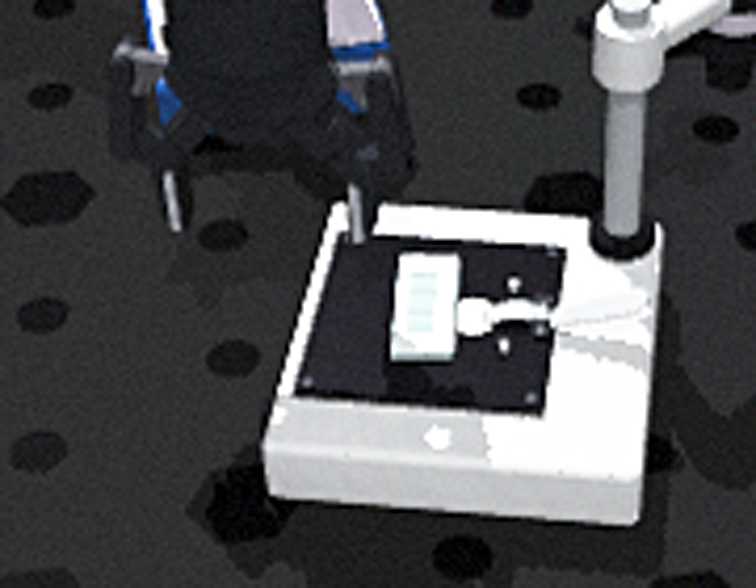

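View pics/top1c.png

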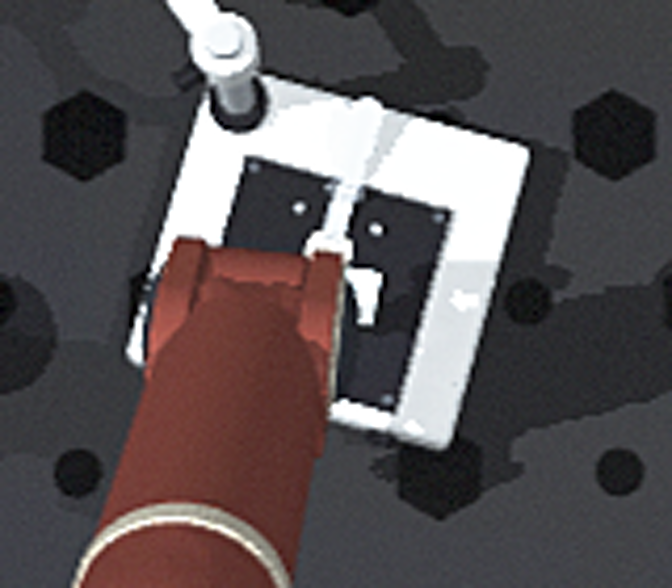

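The side view shows the open hand with its front fingertip's end at full-image (290,207) and the rear one at (247,205), above the near part of the plate. The cell is still at crop (425,310), untouched. In the top view the wrist hides most of the hand. Next I'll intersect the tip ray with the hand's plane.

```bash
python3 - <<'E'
from h import *
for nm,px in (("front",[(287.6,207.4),(290,207.4),(292,207.4)]),("rear",[(245.5,205),(247.4,204.8),(249,204.5)])):
  for p in px:
    for y in (-11,0):
      zs=np.linspace(.03,.16,500); P=np.array([cast("side",[p],z)[0] for z in zs]); Y=np.array([S(q)[1] for q in P]); i=np.argmin(abs(Y-y))
      print(nm,p,y,"z",zs[i].round(4),"stage",S(P[i]).round(1))
E
```

```text
front (287.6, 207.4) -11 z 0.1042 stage [-60.3 -10.9]
front (287.6, 207.4) 0 z 0.0951 stage [-62.9   0. ]
front (290, 207.4) -11 z 0.1048 stage [-55.1 -11. ]
front (290, 207.4) 0 z 0.0957 stage [-57.6  -0. ]
front (292, 207.4) -11 z 0.105 stage [-50.8 -10.9]
front (292, 207.4) 0 z 0.0959 stage [-53.2   0.1]Traceback (most recent call last):
  File "<stdin>", line 5, in <module>
  File "h.py", line 4, in cast
    c=camera_info(n); uv=np.atleast_2d(np.float64(uv))
ValueError: time passes only in moves, steps and waits
```

```bash
python3 - <<'E'
import re
t=open('h.py').read()
t=t.replace("from station import arm, snapshot, camera_info\n","from station import arm, snapshot, camera_info as _ci\n_C={n:_ci(n) for n in ('side','top')}\ndef camera_info(n): return _C[n]\n",1)
open('h.py','w').write(t)
E
python3 - <<'E'
from h import *
arm.line_to(W(-.105,0,.122),velocity=.08)
f0=FT(); print(f0,arm.read_tool_pos()[2])
z=.122
while z>.104:
    z-=.001; arm.line_to(W(-.105,0,z),velocity=.02)
    f=FT(); print(round(z,4),arm.read_tool_pos()[2].round(4),f)
    if f[2]-f0[2]>3: break
print(arm.read_time(),S(arm.read_tool_pos()))
cv2.imwrite("pics/side2.png",snapshot("side"))
s=cv2.imread("pics/side2.png"); cv2.imwrite("pics/side2c.png",cv2.resize(s[150:290,205:385],None,fx=4.2,fy=4.2,interpolation=cv2.INTER_CUBIC))
E
```

```text
[ 0.2  0.2 -0.2] 0.12195908677525731
0.121 0.1214 [ 0.2  0.8 -0.1]
0.12 0.1201 [-0.7 -0.4 -0.6]
0.119 0.1189 [-0.5  0.9  0.6]
0.118 0.1179 [0.5 1.5 0.4]
0.117 0.1169 [-0.  -0.2  0.5]
0.116 0.116 [-0.7 -0.8  0.3]
0.115 0.1149 [ 0.4 -0.5  0.8]
0.114 0.114 [-0.4 -0.1  0. ]
0.113 0.1129 [ 0.4 -0.4  0.3]
0.112 0.1119 [-0.3 -0.2  0.2]
0.111 0.1109 [ 0.9  0.1 -0.1]
0.11 0.1099 [-0.3  0.2 -0.5]
0.109 0.1095 [-1.5 -0.4  5.1]
7.825 [-1.04899796e+02  1.51515885e-02]
```

View pics/side2c.png

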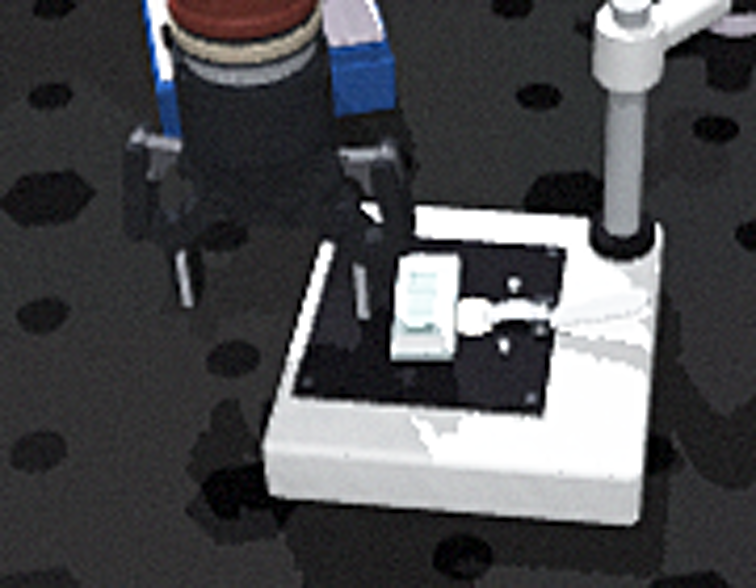

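The side view shows the front fingertip resting on the plate, its end at crop (363,318), about 5.5 px (11 mm) short of the cell's near edge. Contact came at TCP z 0.1097, so the open tips are 60 mm ahead of the TCP. Now the pre-push towards the shut nose.

```bash
cat >> h.py <<'E'
def shot(name,cam="side",box=(150,290,205,385)):
    im=snapshot(cam); cv2.imwrite(f"pics/{name}.png",im)
    r0,r1,c0,c1=box; cv2.imwrite(f"pics/{name}c.png",cv2.resize(im[r0:r1,c0:c1],None,fx=4.2,fy=4.2,interpolation=cv2.INTER_CUBIC))
E
python3 - <<'E'
from h import *
arm.line_to(W(-.105,0,.1118),velocity=.03)
for x in (-.095,-.089):
    arm.line_to(W(x,0,.1118),velocity=.03); print(x,FT())
print(arm.read_time(),S(arm.read_tool_pos()),arm.read_tool_pos()[2])
shot("side3")
E
```

```text
-0.095 [-0.5  0.  -0.6]
-0.089 [ 0.4 -0.2 -0.5]
8.9583 [-8.87561962e+01 -2.90214227e-02] 0.11183324468500636
```

View pics/side3c.png

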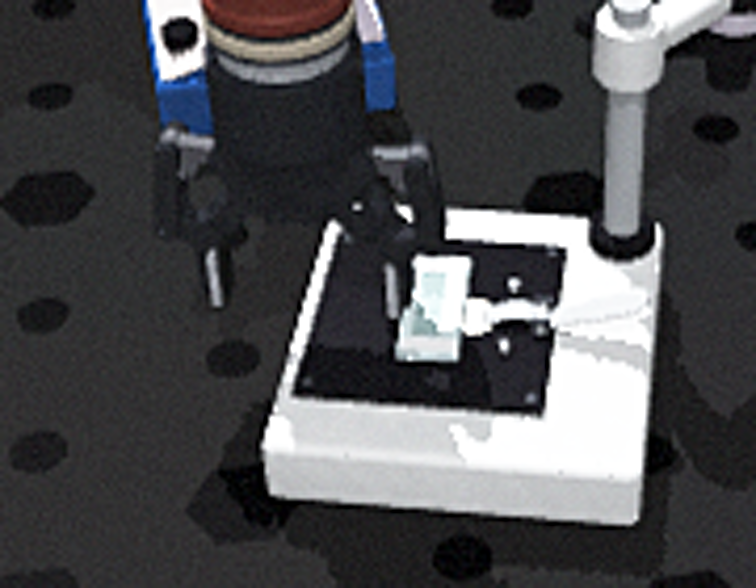

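```bash
python3 - <<'E'
from h import *
s=cv2.imread("pics/side3.png"); cv2.imwrite("pics/side3d.png",cv2.resize(s[200:250,285:345],None,fx=12,fy=12,interpolation=cv2.INTER_CUBIC))
E
```

```text
(no output)
```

View pics/side3d.png

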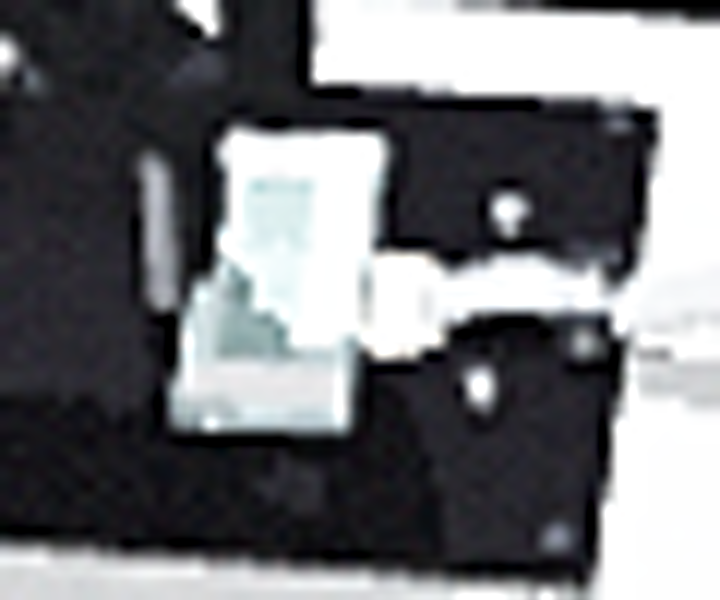

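```bash
python3 - <<'E'
from h import *
px=np.array([(228,130),(388,133),(352,410),(177,405),(440,300),(370,300),(510,212),(481,385)])
P=cast("side",(px+.5)/12-.5+[285,200],.056)
for nm,p in zip("NL FL FR NR nosebk nosefr pinL pinR".split(),P): print(nm,S(p).round(1))
E
```

```text
NL [-35.9  40.3]
FL [-5.6 42.6]
FR [ -2. -35.]
NR [-33.4 -37. ]
nosebk [10.  -3.9]
nosefr [-2.7 -5.2]
pinL [20.  22.1]
pinR [ 20.2 -26. ]
```

```bash
python3 - <<'E'
from h import *
arm.line_to(W(-.0833,0,.1118),velocity=.02); print(FT())
arm.line_to(W(-.089,0,.1118),velocity=.05)
arm.line_to(W(-.089,0,.165),velocity=.15)
arm.line_to(W(.008,0,.165),velocity=.15)
arm.line_to(W(.008,0,.140),velocity=.1)
print(arm.read_time(),S(arm.read_tool_pos()),arm.read_tool_pos()[2],FT(),arm.read_opening())
shot("side4")
s=cv2.imread("pics/side4.png"); cv2.imwrite("pics/side4d.png",cv2.resize(s[185:250,280:360],None,fx=9,fy=9,interpolation=cv2.INTER_CUBIC))
E
```

```text
[-0.6 -0.8  0.2]
11.4167 [7.25778813 0.10972121] 0.1395996869097609 [ 0.4  0.3 -0.5] 0.9980083063468277
```

View pics/side4d.png

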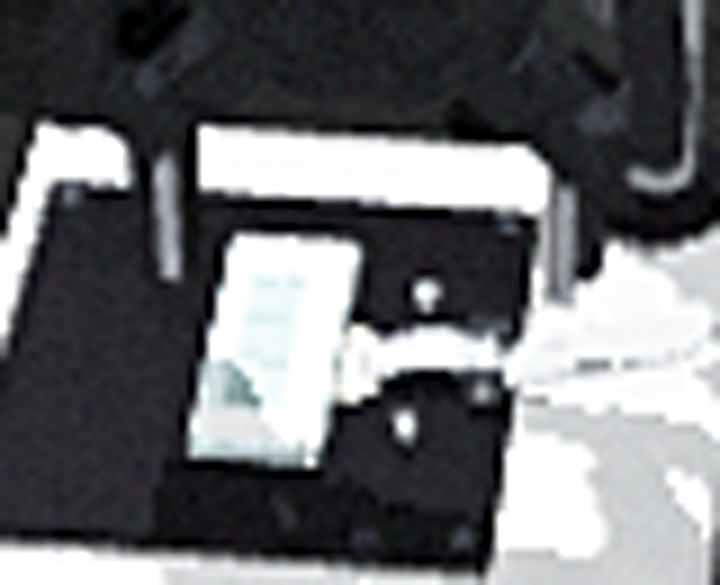

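View pics/side4c.png

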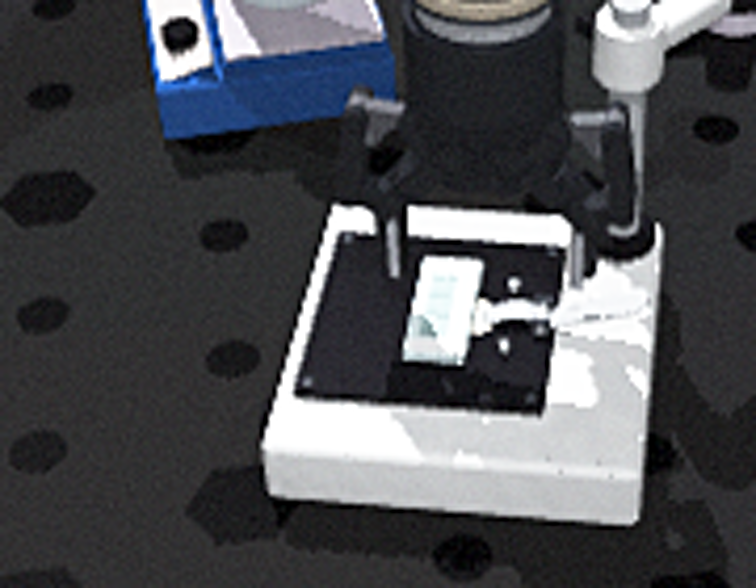

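```bash
python3 - <<'E'
from h import *
f=lambda px:(np.array(px)+.5)/9-.5+[280,185]
for nm,px,z in (("pusher in",(185,280),.080),("tail in",(553,300),.080),("tail out",(600,275),.080),("NL",(230,235),.056),("FL",(360,240),.056),("FR",(322,445),.056),("NR",(192,440),.056),("pinL",(428,292),.055),("pinR",(404,424),.055)):
    print(nm,S(cast("side",[f(px)],z)[0]).round(1))
E
```

```text
pusher in [-35.2  -6.8]
tail in [53.3 -4.9]
tail out [63.7  5.4]
NL [-32.2  39.7]
FL [ 0.7 41.1]
FR [  1.2 -35.6]
NR [-29.9 -37.1]
pinL [19.9 24. ]
pinR [ 19.6 -25.1]
```

```bash
python3 - <<'E'
from h import *
z=.140; X=.0078
arm.line_to(W(X,0,.132),velocity=.06); z=.132
while z>.1105:
    z-=.0015 if z>.1145 else .0006
    arm.line_to(W(X,0,z),velocity=.03)
    f=FT(); print(round(z,4),arm.read_tool_pos()[2].round(4),f)
    if f[2]>14: break
print(arm.read_time(),S(arm.read_tool_pos()))
shot("side5")
s=cv2.imread("pics/side5.png"); cv2.imwrite("pics/side5d.png",cv2.resize(s[185:250,280:360],None,fx=9,fy=9,interpolation=cv2.INTER_CUBIC))
E
```

```text
0.1305 0.1305 [ 0.  -0.6  0.1]
0.129 0.1289 [ 0.1 -0.3 -0.5]
0.1275 0.1273 [-0.2  0.5  0.5]
0.126 0.1259 [ 0.1  0.2 -1. ]
0.1245 0.1244 [ 0.2 -0.2 -0.8]
0.123 0.1229 [ 0.3 -0.2 -0.5]
0.1215 0.1214 [ 0.4 -1.1  0.2]
0.12 0.1199 [-0.4  0.8  0.6]
0.1185 0.1187 [-0.1 -0.6  0.9]
0.117 0.1172 [ 0.3 -0.1  1.3]
0.1155 0.1157 [1.2 0.2 2. ]
0.114 0.1142 [ 0.7 -0.4  2.8]
0.1134 0.1136 [ 1.5 -0.1  3.1]
0.1128 0.113 [2.7 0.3 4.1]
0.1122 0.1123 [ 3.  -0.4  3.8]
0.1116 0.1117 [ 3.2 -0.1  3.3]
0.111 0.1114 [2.3 0.6 6.1]
0.1104 0.1113 [ 2.  -0.6  8.5]
16.25 [8.12954436 0.00884423]
```

View pics/side5d.png

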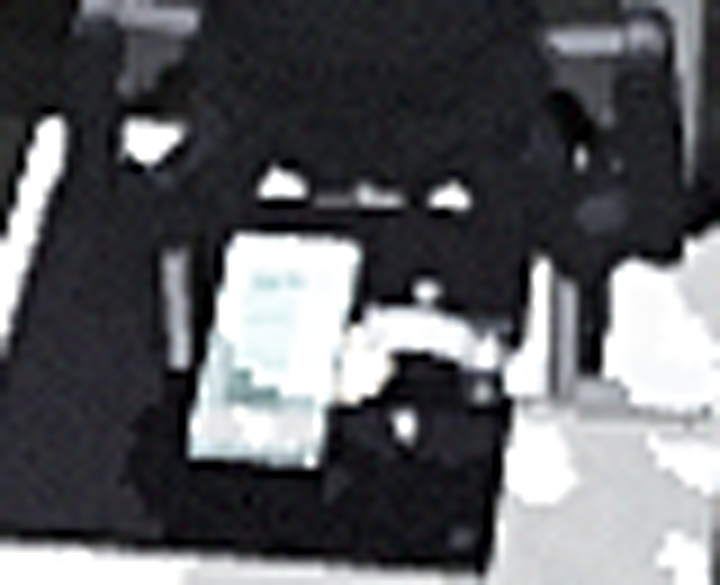

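The side view shows the clip fully down: the nose is raised at crop (395,330). The tail finger is on the tail at (565,395), and the pusher is at (178,365), about 1 px short of the cell. Now I'll push in.

```bash
python3 - <<'E'
from h import *
Z=.1108; x=.0078
while x<.0228:
    x+=.0025; arm.line_to(W(x,0,Z),velocity=.025)
    print(round(x*1e3,1),S(arm.read_tool_pos())[0].round(2),arm.read_tool_pos()[2].round(4),FT())
print(arm.read_time())
shot("side6")
s=cv2.imread("pics/side6.png"); cv2.imwrite("pics/side6d.png",cv2.resize(s[185:250,280:360],None,fx=9,fy=9,interpolation=cv2.INTER_CUBIC))
E
```

```text
10.3 8.57 0.1115 [-3.9 -2.1 10.9]
12.8 8.95 0.1116 [-7.2 -1.  16.6]
15.3 9.4 0.1117 [-12.4  -1.6  21.1]
17.8 9.81 0.1118 [-16.1  -2.8  25.2]
20.3 10.25 0.112 [-22.   -3.2  30.2]
22.8 17.08 0.1116 [-10.9  -0.2  18.7]
25.3 19.88 0.1115 [-10.7  -1.4  18.1]
18.05
```

View pics/side6d.png

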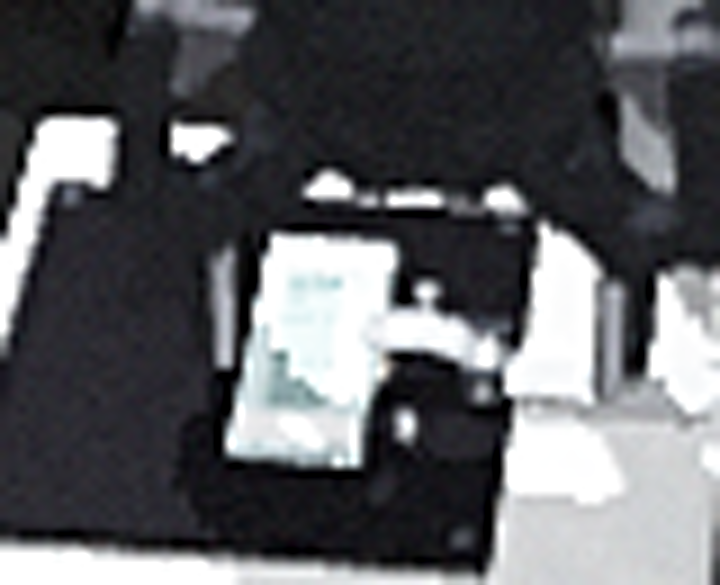

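The cell has moved in under the nose: the nose now overlaps its far edge at crop (375,330). The tail finger stuck by friction and then slipped, so I'll ease the downward force before going on.

```bash
python3 - <<'E'
from h import *
arm.line_to(W(.0205,0,.1113),velocity=.02); print(S(arm.read_tool_pos())[0].round(2),arm.read_tool_pos()[2].round(4),FT())
x=.0205
for i in range(6):
    x+=.0008; arm.line_to(W(x,0,.1113),velocity=.02)
    p=arm.read_tool_pos(); f=FT(); print(round(x*1e3,1),S(p)[0].round(2),p[2].round(4),f)
    if f[0]<-14: break
print(arm.read_time())
shot("side7")
s=cv2.imread("pics/side7.png"); cv2.imwrite("pics/side7d.png",cv2.resize(s[185:250,280:360],None,fx=9,fy=9,interpolation=cv2.INTER_CUBIC))
E
```

```text
19.03 0.1115 [-0.9 -0.   7.6]
21.3 19.18 0.1115 [-2.8  0.5  9.7]
22.1 19.29 0.1115 [-4.8 -0.1 11.3]
22.9 19.42 0.1116 [-6.4 -0.  12.5]
23.7 19.53 0.1116 [-7.   2.  14.7]
24.5 19.68 0.1116 [-8.9 -1.1 16.2]
25.3 19.76 0.1116 [-10.7   0.   16.7]
19.9917
```

View pics/side7d.png

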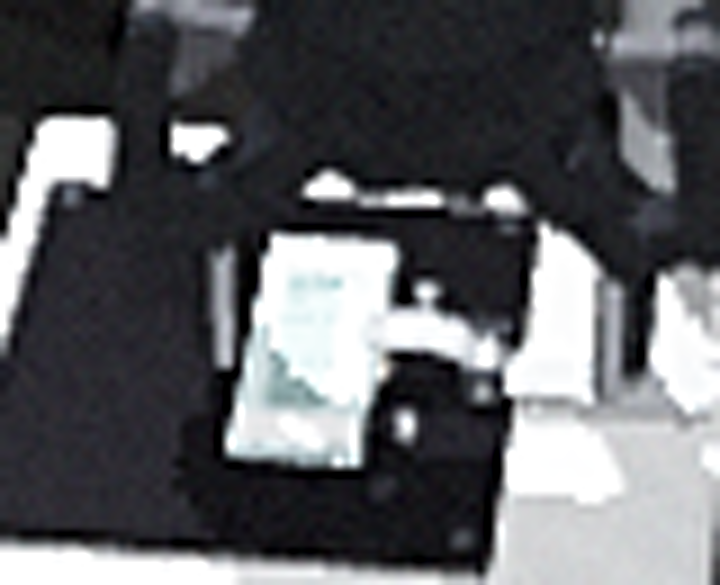

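The cell has not moved since the last picture (near edge at crop 245, pusher beside it), and the tail finger is sticking again. I'll use a small force servo on z to keep the press at about 5 N.

```bash
python3 - <<'E'
from h import *
x=.0245; z=.1117
arm.line_to(W(x,0,z),velocity=.02)
for i in range(12):
    p=arm.read_tool_pos(); f=FT(); sx=S(p)[0]; print(round(x*1e3,1),sx.round(2),round(z,4),p[2].round(4),f)
    if sx>25.5: break
    z+=np.clip((f[2]-5)/4000*.6,-.0005,.0007); z=min(z,.1140)
    if x*1e3-sx<4: x+=.0006
    arm.line_to(W(x,0,z),velocity=.02)
print(arm.read_time())
shot("side8")
s=cv2.imread("pics/side8.png"); cv2.imwrite("pics/side8d.png",cv2.resize(s[185:250,280:360],None,fx=9,fy=9,interpolation=cv2.INTER_CUBIC))
E
```

```text
24.5 19.67 0.1117 0.1117 [-8.4  0.2 14.4]
24.5 20.09 0.1124 0.1118 [-5.2  0.4 11. ]
24.5 21.81 0.1131 0.112 [-2.6 -0.6  1.7]
25.1 24.75 0.1126 0.1121 [-2.1 -0.3  2.1]
25.7 25.79 0.1122 0.112 [-2.3  0.2  3.1]
21.2917
```

View pics/side8d.png

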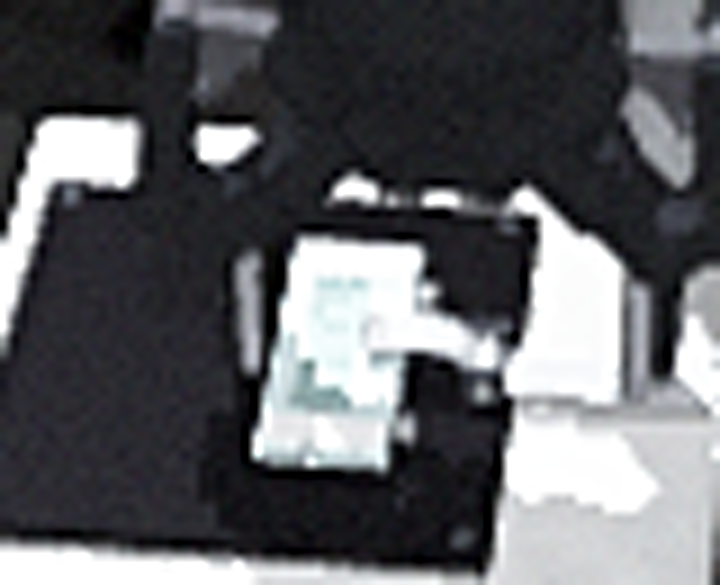

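The cell's far edge is now nearly at both pins, at crop (428,290) and (405,428). I'll continue until the pins push back.

```bash
python3 - <<'E'
from h import *
x=.0257; z=.1122
for i in range(12):
    x+=.0006
    arm.line_to(W(x,0,z),velocity=.02)
    p=arm.read_tool_pos(); f=FT(); sx=S(p)[0]; print(round(x*1e3,1),sx.round(2),round(z,4),p[2].round(4),f)
    z+=np.clip((f[2]-4)/4000*.6,-.0004,.0006); z=np.clip(z,.1112,.1135)
    if f[0]<-7 and f[2]<6.5: break
print(arm.read_time())
shot("side9")
s=cv2.imread("pics/side9.png"); cv2.imwrite("pics/side9d.png",cv2.resize(s[185:250,280:360],None,fx=9,fy=9,interpolation=cv2.INTER_CUBIC))
E
```

```text
26.3 26.17 0.1122 0.1121 [-2.2  0.3  2. ]
26.9 26.28 0.1119 0.1118 [-3.3  0.1  3.8]
27.5 26.44 0.1119 0.1117 [-5.2 -1.6  4.5]
28.1 26.54 0.1119 0.1117 [-5.8 -0.7  5.6]
28.7 26.68 0.1122 0.1117 [-7.4 -1.1  4.7]
22.5917
```

View pics/side9d.png

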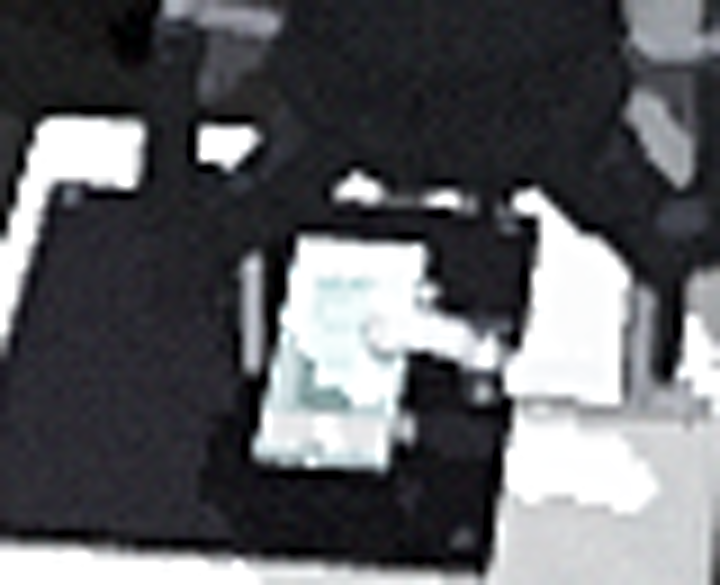

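Fx reached −7.4 N with only 4.7 N of press, and the TCP stalled at stage x 26.7 (26.5 was expected with the cell home). The cell touches both pins at crop (428,292) and (405,430). Next I'll back the pusher off slightly with the tail still down, then let the clip up.

```bash
python3 - <<'E'
from h import *
z=.1119
for x in (.0265,.0255,.0248,.0242):
    arm.line_to(W(x,0,z),velocity=.02)
    p=arm.read_tool_pos(); f=FT(); print(x,S(p)[0].round(2),p[2].round(4),f)
    if S(p)[0]<25.4: break
shot("side10")
s=cv2.imread("pics/side10.png"); cv2.imwrite("pics/side10d.png",cv2.resize(s[185:250,280:360],None,fx=9,fy=9,interpolation=cv2.INTER_CUBIC))
print(arm.read_time())
E
```

```text
0.0265 26.33 0.1118 [-4.4 -0.6  3.2]
0.0255 26.18 0.112 [-0.8 -0.6  0.2]
0.0248 25.98 0.1123 [ 0.2 -0.6  2.2]
0.0242 25.13 0.1123 [1.8 0.3 3. ]
23.7
```

View pics/side10d.png

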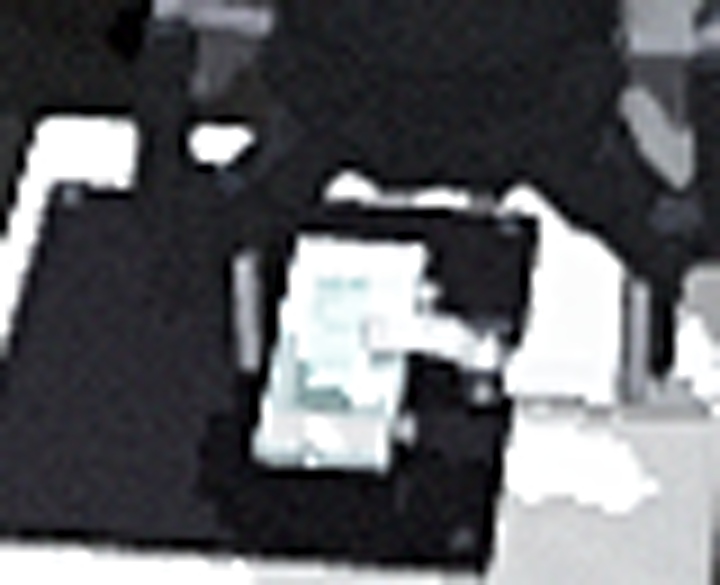

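The cell stayed put, still against both pins, and the pusher is about 1 mm clear. Now I'll raise the hand straight up and retreat.

```bash
python3 - <<'E'
from h import *
arm.line_to(W(.0248,0,.118),velocity=.02); print(FT(),S(arm.read_tool_pos()))
arm.line_to(W(.0248,0,.130),velocity=.03); print(FT())
arm.line_to(W(.0248,0,.22),velocity=.12)
arm.line_to(W(-.10,0,.30),velocity=.2)
arm.line_to([.42,.0,.38],velocity=.25)
arm.pause(.3)
print(arm.read_time(),FT(),arm.read_tool_pos())
shot("side11"); shot("top11","top",(180,300,245,385))
s=cv2.imread("pics/side11.png"); cv2.imwrite("pics/side11d.png",cv2.resize(s[185:250,280:360],None,fx=9,fy=9,interpolation=cv2.INTER_CUBIC))
E
```

```text
[-0.  -0.4  0.7] [23.88811364  0.12538116]
[ 0.3  0.3 -0.2]
27.525 [0.  0.1 0.1] [0.42026517 0.00078545 0.37924152]
```

View pics/side11d.png

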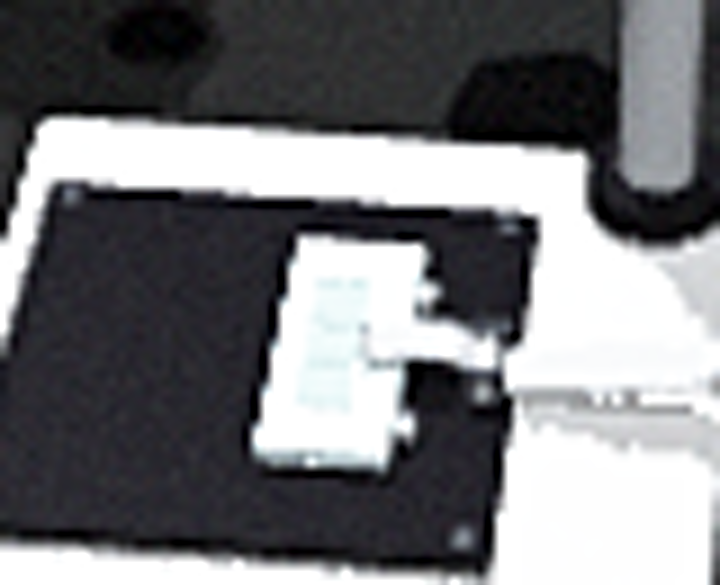

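View pics/top11c.png

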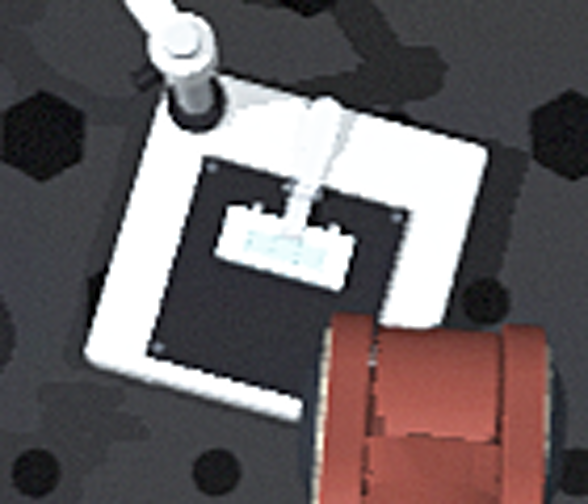

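Both views show the cell square, with the nose on top of it and both pins touching its far edge. I'll measure its near edge against the plate edges.

```bash
python3 - <<'E'
from h import *
for n,o,th,ends in (("top",np.array([.5893,.0666]),-.276,((-34,34))),("side",np.array([.5910,.0635]),-.2734,((-34,34)))):
    im=cv2.imread(f"pics/{n}11.png"); g=cv2.cvtColor(im,cv2.COLOR_BGR2GRAY).astype(np.float32)
    c,s=np.cos(th),np.sin(th)
    def prof(x,y,z=.056):
        X=np.c_[o[0]+c*x-s*y,o[1]+s*x+c*y,np.full(len(x),z)]; p=proj(n,X).astype(np.float32)
        return cv2.remap(g,p[:,0].copy().reshape(-1,1),p[:,1].copy().reshape(-1,1),cv2.INTER_LINEAR).ravel()
    ys=np.arange(-32,33,4)/1e3; xs=np.arange(-30,-5,.25)/1e3; E=[]
    for y in ys:
        v=prof(xs,np.full(len(xs),y)); i=np.argmax(v>130); E.append(xs[i])
    k=np.polyfit(ys,E,1); print(n,"near edge x@0 mm",k[1]*1e3,"slope deg",np.degrees(k[0]),"resid",np.std(np.polyval(k,ys)-E)*1e3)
    yy=np.arange(-50,50.1,.25)/1e3; v=prof(np.full(len(yy),-.008),yy); b=yy[v>150]; print(" y extent",b.min()*1e3,b.max()*1e3)
    # far edge away from pins/clip
    xs=np.arange(5,30,.25)/1e3
    for y in (-.033,-.016,.014,.033):
        v=prof(xs,np.full(len(xs),y)); print("  far",y,xs[np.argmax(v<130)]*1e3)
E
```

```text
top near edge x@0 mm -16.83823529411765 slope deg 0.13165390513116654 resid 0.20410207179091208
 y extent -37.0 40.5
  far -0.033 17.5
  far -0.016 17.75
  far 0.014 17.5
  far 0.033 17.5
side near edge x@0 mm -16.602941176470587 slope deg 0.11410005111367683 resid 0.41878426713413847
 y extent -39.25 43.5
  far -0.033 16.5
  far -0.016 16.75
  far 0.014 26.75
  far 0.033 16.75
```

```bash
python3 - <<'E'
from h import *
from station import ticket
print(arm.read_time(),FT()); ticket.finish_job(); print("done")
E
```

```text
27.625 [ 0.   1.  -1.2]
the job is handed in; nothing more can be done
done
```

The counting cell is home against both stop pins with the clip's nose resting on it. I handed the job in at 27.6 s with the hand well clear; no verdict was reported.

**What I did**
- **Pre-push:** the cell started too far back for the 85 mm finger span. I first slid it about 10 mm towards the shut nose with a finger's back. It stayed flat and short of the clip.
- **Press and push:** one fingertip pressed the tail down to its stop, seen as a raised nose and a sharp rise in force. The other pushed the cell under the nose until the pins pushed back: about −7 N in the push direction, with the hand stalling where expected.
- **Release:** I backed the pusher off about 1 mm with the tail still down, then raised the hand straight up so the clip came up by itself.

**Last checks**
- **Position:** the near edge is at stage x −16.8 mm (top view) and −16.6 mm (side view); −16 is nominal. The cell centre is about 0 to 0.3 mm in x and about 2 mm off in y.
- **Squareness:** the cell is within about 0.1° of square.
- **Clip and pins:** both views show the nose on the cell and both pins at its far edge.
- **Hand clear:** the wrist force is near zero.

**What disagreed or went wrong**
- The two cameras differed by about 2 mm in x and up to 4 mm in y, so I measured each view against its own fit of the stage plate.
- One far-edge reading in the side view (26.8 mm at y +14) stood out from the others, which were 16.5 to 17.8 mm. It is probably the clip crossing that line of sight.
- During the push the tail finger stuck by friction and slipped forward once, with up to 30 N of press. I then eased the press to about 5 N.

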